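Sweep the chopping board and pump the cleaner

TASK

Take the scraper block from its cork pad and sweep all four bread crusts off the chopping board into the steel tray along its edge, keeping your fingers off the crusts. Then stand the scraper back upright in the middle of its pad, lengthwise, and let go of it. Finally press the pump cap of the tall slim cleaner bottle all the way down and let it spring back up; do not press the squat soap bottle, and leave the two canisters, the pepper mill and the mug standing where they are.

Things in the scene. Friction and masses are not known exactly. Their poses are not given: they have to be found in the camera images.
- board: Fixed wooden chopping block, top flat and rimless at z = 40 mm, with an open steel catch tray along its +y edge. Origin on the worktop. The wood spans x -120 to +120, y -120 to +80 mm; the tray y +80 to +170, x -135 to +135 mm, with 4 mm walls 28 mm high on its three outer sides (the block closes the fourth). Things swept along board +y fall into it.
- tray (a point): Centre of the catch tray's inner floor (board x 0, y +123, z +4 mm), axes as the board's. Inside, the tray is 262 mm (x) by 86 mm (y).
- crust1: Loose hard dark brown bread crust, a block of 26 x 22 x 13 mm, 11 g, lying flat on the board. Origin at the centre of its underside as it starts. All four start at board x -52 to +52 mm, board y -60 to +34 mm, at any yaw.
- crust2: Loose hard dark brown bread crust, a block of 24 x 20 x 12 mm, 11 g, lying flat on the board. Origin at the centre of its underside as it starts. All four start at board x -52 to +52 mm, board y -60 to +34 mm, at any yaw.
- crust3: Loose hard dark brown bread crust, a block of 26 x 18 x 14 mm, 11 g, lying flat on the board. Origin at the centre of its underside as it starts. All four start at board x -52 to +52 mm, board y -60 to +34 mm, at any yaw.
- crust4: Loose hard dark brown bread crust, a block of 22 x 22 x 12 mm, 11 g, lying flat on the board. Origin at the centre of its underside as it starts. All four start at board x -52 to +52 mm, board y -60 to +34 mm, at any yaw.
- scraper: Loose upright scraper block, 140 to 280 g: steel lower part 160 mm long (its x), 30 mm thick (its y), 40 mm high; above it a wooden handle 120 mm long, 30 mm thick, up to 85 mm over the underside. Origin at the centre of its underside, z up. It stands by itself on its pad; grip the handle across its 30 mm from above. The flat sides that sweep look to +y and -y.
- pad: Fixed cork pad, 210 mm (its x) by 90 mm (its y), 8 mm thick, on which the scraper stands lengthwise (x along x). Origin at the centre of its underside, on the worktop.
- tall: Fixed bottle, cannot be moved or tipped; brown body in a low steel ring holder, black pump cap: the tall slim one (surface cleaner), body 52 mm across, cap top 155 mm above the worktop. Origin on the worktop on the bottle's axis, z up. The two bottles may stand in either order.
- tall_top (a point): Centre of the flat top of the tall bottle's pump cap, 155 mm above the worktop when up; it moves with the cap. A flat round disc 32 mm across and 16 mm thick with a short nozzle stub sticking out sideways, 16 mm at most, along the bottle's +y.
- tall_cap (a joint): How far the tall bottle's cap is pressed down, m: 0 up, 0.012 fully down (hard stop). Sprung: starts to move at about 2.5 N, about 7 N when fully down, comes back up by itself when let go.
- squat: Fixed bottle, cannot be moved or tipped; brown body in a low steel ring holder, black pump cap: the short broad one (hand soap), body 76 mm across, cap top 111 mm above the worktop. Not to be used. Origin on the worktop on its axis.
- squat_cap (a joint): How far the squat bottle's cap is pressed down, m: 0 up, 0.012 fully down. Leave it alone.
- canister1: Bystander: loose white ceramic canister, 84 mm across, 85 mm high. Origin at the centre of its underside.
- canister2: Bystander: loose black canister, 84 mm across, 85 mm high. Origin at the centre of its underside.
- mill: Bystander: loose wooden pepper mill, 54 mm across, 125 mm high. Origin at the centre of its underside.
- mug: Bystander: loose white mug, 80 mm across, 90 mm high, handle at its +y. Origin at the centre of its underside.
Not all that is in view belongs to the job. Of the things like the pad, leave any that is black; of the rest the larger one is meant.

How it is judged:
On the way, in this order (a step that is already met when the one before it is completed fails the run):
1. the scraper is gripped and lifted at least 30 mm off its pad (z of scraper in the frame of pad above 0.038 m and contact force between the fingers and scraper above 1 N), for 0.1 s.
2. all four crusts lie in the catch tray while the scraper is still gripped (x of crust1 in the frame of tray between -0.13 and 0.13 m and y of crust1 in the frame of tray between -0.045 and 0.045 m and z of crust1 in the frame of tray between -0.01 and 0.032 m and x of crust2 in the frame of tray between -0.13 and 0.13 m and y of crust2 in the frame of tray between -0.045 and 0.045 m and z of crust2 in the frame of tray between -0.01 and 0.032 m and x of crust3 in the frame of tray between -0.13 and 0.13 m and y of crust3 in the frame of tray between -0.045 and 0.045 m and z of crust3 in the frame of tray between -0.01 and 0.032 m and x of crust4 in the frame of tray between -0.13 and 0.13 m and y of crust4 in the frame of tray between -0.045 and 0.045 m and z of crust4 in the frame of tray between -0.01 and 0.032 m and contact force between the fingers and scraper above 1 N), for 0.2 s.
3. the scraper stands upright on its pad, lengthwise and let go (x of scraper in the frame of pad between -0.03 and 0.03 m and y of scraper in the frame of pad between -0.03 and 0.03 m and z of scraper in the frame of pad between 0.003 and 0.013 m and angle between scraper's own z axis and vertical below 0.12 rad and angle between the x axis of scraper and the x axis of pad, either way round below 0.3 rad and contact force between the fingers and scraper below 0.5 N and linear speed of scraper below 0.02 m/s), for 0.2 s.
4. the tall bottle's cap is pressed down at least 10 of its 12 mm (value of joint tall_cap above 0.01 m), for 0.04 s.
At the end, for the whole second after the job is handed in: All four crusts lie at rest inside the catch tray; the scraper stands upright (within 0.12 rad) and released on its pad, within 30 mm of its middle along each pad axis and within 0.3 rad of lengthwise, either way round; the tall bottle's cap is back up (within 2 mm) (all of step 3 and x of crust1 in the frame of tray between -0.13 and 0.13 m and y of crust1 in the frame of tray between -0.045 and 0.045 m and z of crust1 in the frame of tray between -0.01 and 0.032 m and x of crust2 in the frame of tray between -0.13 and 0.13 m and y of crust2 in the frame of tray between -0.045 and 0.045 m and z of crust2 in the frame of tray between -0.01 and 0.032 m and x of crust3 in the frame of tray between -0.13 and 0.13 m and y of crust3 in the frame of tray between -0.045 and 0.045 m and z of crust3 in the frame of tray between -0.01 and 0.032 m and x of crust4 in the frame of tray between -0.13 and 0.13 m and y of crust4 in the frame of tray between -0.045 and 0.045 m and z of crust4 in the frame of tray between -0.01 and 0.032 m and linear speed of each of crust1, crust2, crust3, crust4 below 0.03 m/s and value of joint tall_cap below 0.002 m); the robot touches nothing.
It fails at once if the squat bottle's cap is pressed by more than 4 mm (value of joint squat_cap above 0.004 m).
It fails at once if a crust is touched by the fingers with more than 0.5 N (contact force between the fingers and crust1 above 0.5 N or contact force between the fingers and crust2 above 0.5 N or contact force between the fingers and crust3 above 0.5 N or contact force between the fingers and crust4 above 0.5 N).
It fails at once if a bystander is moved by more than 30 mm or tipped by more than 0.4 rad (distance of any of canister1, canister2, mill, mug from where it was at the start of the episode above 0.03 m or angle between any of canister1, canister2, mill, mug's own z axis and vertical above 0.4 rad).
It also fails if it takes over 64 s, if anything falls off the work surface, if the arm or the gripper's body presses on something with over 40 N, if the wrist force passes 120 N, or if a joint passes its speed limit or range.

ROBOT

A 6-joint arm with a two-finger parallel gripper is mounted at the origin on the work surface. World frame = base frame: x ahead of the robot, y to its left, z up, the work surface at z = 0. Lengths are in m, angles in rad, forces in N, time in s.
With the tool pointing down it reaches from about 0.375 to 0.75 m from the base axis. Payload 9 kg.
Tool frame: the origin (TCP) lies at the very end of the fingers, on their centre line; the grasp point (between the pads) lies grip_point_offset behind it (grip_point_offset is the distance from the TCP to the grasp point, in m); z points along the fingers, y is the line along which they close (so a half turn about z gives the same grasp; the last joint's range is limited). The gripper opens to 85 mm and grips with 20 to 120 N. Pads are 22 mm wide; open, the fingers measure 114 mm over their backs; the gripper's body (76 mm by 85 mm) begins 54 mm behind the grasp point. The pads swing forward as they close: fully open they stand 13 mm farther back than shut.
Start: joints at [0.957, 0.104, 0.097, 1.564, 0, 1.353], TCP at [0.231, 0.554, 0.231] pointing down, gripper open.
Joint ranges: [-2.99, 2.99], [-0.84, 1.86], [-1.1, 1.16], [-1.84, 2.11], [-1.51, 1.56], [-3.14, 3.14]. Speed limits (rad/s): [2.22, 2.22, 2.57, 3.14, 3.14, 3.14].

INTERFACE

Orientations are given as a unit quaternion [w, x, y, z].
In Python, from workcell import * gives the robot as it stands.
- The arm moves only by the tool apply_moves, never from a script. Its argument "motion" is a list of rows, each a list of 2 entries, a list of its own where there are three numbers: the shift along the world's x, y, z normalised to -1 to 1, where 1 is 4 cm, then the turn, a rotation vector about the world's x, y, z normalised to -1 to 1, where 1 is 5 degrees. In form: [[[tx, ty, tz], [rx, ry, rz]], ...]. A call has 1 to 5 rows; each row shifts and turns the commanded pose from where the row before left it; what a row does not reach is not made up. A row lasts 1/8 s, in which the tool goes at most 62.5 mm and 10.7 degrees, less where a joint would pass 70% of its speed; a pose out of reach is approached as far as the arm can. A call with a number of a shift or a turn outside -1 to 1 is refused whole. A call with a gripper value outside its range is refused whole. "fingers" is the opening, from 0 (shut) to 1 (fully open), set as the call begins (left out, the last holds). The fingers move at their own pace and stop on an object; "newtons" is the grip in N (left out, the last holds). Time passes only in rows, so rows that do not move let the fingers close. It gives the time, the measured TCP pose, the force, the opening and the grip force at its end, in the units of the state.
- get_state(): the state, without advancing time (a new reading comes with each control period).
- snapshot(name): name is "scene" or "top"; returns a dict with "image" (480x640x3 uint8, blue, green, red), "depth" (480x640 float32, m along the optical axis (not along the pixel's ray), 0 where there is no reading), "fovy" (degrees; the focal length in pixels is half the picture's height over the tangent of half this angle, whatever the lens; pixels are square), "cx", "cy" (the principal point, pixels), "T" (4x4, takes a point from camera to world coordinates). Camera axes: x right, y down, z forward; pixel columns grow to the right and rows downward; lengths in m; the calibration is good to about 2 mm. A picture is of the moment at which its call begins.
- sign_off(): hands the job in; it is judged then, once.
Trained networks look in a picture, given as the dict that the camera call returned (one of the last four; its "shot" number tells which), for a name from the list of things; names that differ only in an ending like _2 or _b are one class to them, and where a whole thing is asked for, a point or a joint stands for the part that bears it (a point fixed in the world has none). Each returns a list of dicts, best first, with "p" (0 to 1); they miss things now and then, are a little off and sometimes report something else, mostly with a low value. They report only what shows in the picture. A call takes as long as a camera call. They do not tell look-alikes from the thing itself.
- recognise(picture, name): "location" ([column, row] in pixels, amid what is visible of it).
The state is a dict: "time": time; "q": joint angles; "qd": joint speeds; "tau": joint torques, N m; "tcp_pos": TCP position; "tcp_rot": TCP orientation; "contact_force": force on the tool from outside, world axes, zero at the start; "ft_torque": the same for the moment, N m; "gripper_width": finger opening in m; "finger_force": force on a finger pad.
Only numpy, scipy, OpenCV 4.12 (cv2) and the standard library are available. Lean on these libraries where they do the work, as an engineer would, in place of code of your own. Each camera call takes 0.05 s, during which the arm holds its last target. There are 200 camera calls.

## Working session

There is one attempt and no reset: what is moved stays moved. The work goes in short steps, Python scripts to look and compute and a tool call to move; the robot and the scene stay as the last step left them, time stands still between calls to the robot, and variables do not carry over. Pictures are saved under pics/ and viewed, at most 10 in all, crops included, and the job is handed in when it is done.

Besides the shell and the picture viewer there is one more tool, called after "Call:" as name(argument=value, ...), one argument or row to a line, values as JSON. apply_moves: Moves the arm, as the interface text tells. Its arguments: {"type":"object","properties":{"motion":{"type":"array","items":{"type":"array"}},"fingers":{"type":"number"},"newtons":{"type":"number"}},"required":["motion"]}

```bash
mkdir -p pics
cat > h.py <<'E'
from workcell import *
import numpy as np, cv2
def cloud(s):
    d=s["depth"]; f=240/np.tan(np.radians(s["fovy"])/2)
    v,u=np.mgrid[0:480,0:640]
    P=np.stack([(u-s["cx"])/f*d,(v-s["cy"])/f*d,d,np.ones_like(d)],-1)@np.array(s["T"]).T
    P=P[...,:3]; P[d<=0]=np.nan
    return P
E
python3 - <<'E'
from h import *
print(get_state(), )
for n in ("scene","top"):
    s=snapshot(n); cv2.imwrite(f"pics/{n}0.png",s["image"]); P=cloud(s)
    np.savez(f"{n}0.npz",P=P,img=s["image"])
    print(n,np.round(s["T"],3).tolist(),s["fovy"])
    for k in "board crust1 scraper pad tall tall_top squat canister1 canister2 mill mug".split():
        for r in recognise(s,k)[:5]:
            u,v=map(int,r["location"]); print(k,round(r["p"],2),u,v,np.round(P[min(v,479),min(u,639)],3))
E
```

```text
{'time': 0.0, 'q': array([ 9.57291167e-01,  1.04706786e-01,  9.64741894e-02,  1.56388321e+00,
       -1.69287376e-05,  1.35313241e+00]), 'qd': array([-0.00072408, -0.00034973,  0.00110329,  0.00040486, -0.00031789,
        0.00013389]), 'tau': array([-4.21918621e-04, -5.56929660e+01,  5.03650653e+01,  1.67560863e-02,
       -2.03595800e-04, -2.37283678e-05]), 'tcp_pos': array([0.23113511, 0.55334129, 0.23052064]), 'tcp_rot': array([-2.58609838e-04,  1.96630923e-01,  9.80477355e-01, -6.07001281e-04]), 'contact_force': array([-0.20735122,  0.14154941,  0.4963097 ]), 'ft_torque': array([0.02362948, 0.07753652, 0.0253374 ]), 'finger_force': 0.0, 'gripper_width': 0.08533066650501736}
scene [[0.864, 0.344, -0.368, 0.956], [0.504, -0.587, 0.634, -0.599], [0.002, -0.732, -0.681, 0.916], [0.0, 0.0, 0.0, 1.0]] 52.62717237607998
board 0.98 322 317 [0.59  0.002 0.041]
crust1 0.46 292 320 [ 0.543 -0.049  0.056]
scraper 0.88 366 204 [0.502 0.394 0.069]
scraper 0.57 159 387 [ 0.445 -0.341  0.113]
pad 0.75 361 221 [0.492 0.388 0.007]
pad 0.67 356 162 [0.334 0.656 0.006]
pad 0.57 297 199 [0.273 0.384
[... 548 characters left out ...]
0]] 54.779550962734845
board 0.83 359 216 [0.586 0.033 0.044]
crust1 0.46 367 232 [0.538 0.012 0.055]
scraper 0.75 232 248 [0.501 0.4   0.094]
scraper 0.28 485 262 [ 0.441 -0.325  0.068]
pad 0.98 250 323 [0.277 0.366 0.008]
pad 0.86 243 250 [0.496 0.383 0.005]
pad 0.68 355 221 [0.572 0.044 0.039]
pad 0.57 159 308 [0.329 0.638 0.007]
pad 0.3 416 149 [ 0.767 -0.129  0.108]
tall 0.82 474 202 [ 0.612 -0.289  0.103]
squat 0.79 485 260 [ 0.448 -0.31   0.11 ]
squat 0.66 485 197 [ 0.619 -0.3    0.159]
canister1 0.93 364 141 [0.799 0.015 0.087]
canister2 0.93 364 141 [0.799 0.015 0.087]
mill 0.77 417 151 [ 0.764 -0.135  0.094]
mill 0.57 359 219 [0.578 0.033 0.042]
mug 0.96 258 178 [0.714 0.333 0.006]
```

View pics/top0.png

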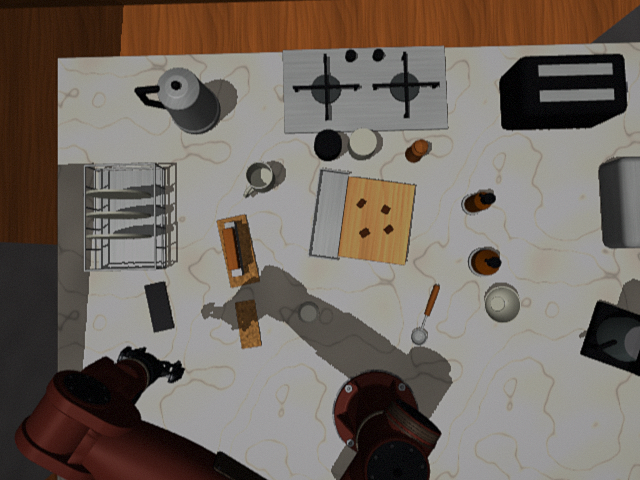

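View pics/scene0.png

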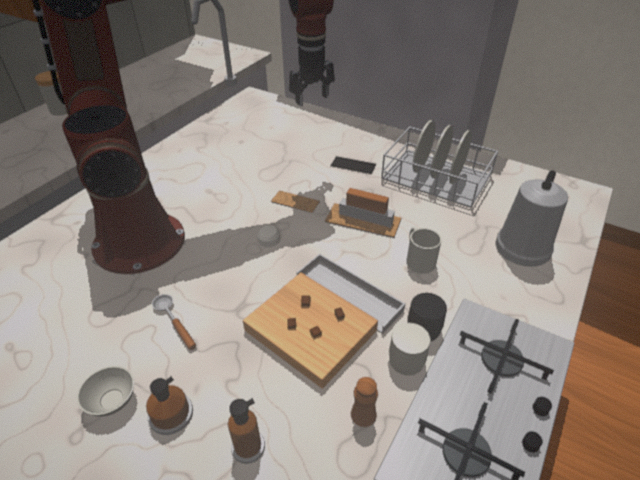

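The top view shows the scraper on the larger cork pad at (238,250), the smaller decoy pad at (250,325) and a black decoy at (160,306). The crusts are at (362,203), (386,210), (365,232) and (389,229). The tray is on the board's left (+y) side, the tall bottle at (480,201) and the squat bottle at (486,262). The scene view agrees: tall cap at (239,407), squat cap at (162,383). Next I'll fit the geometry from both views.

```bash
cat > fit.py <<'E'
from h import *
def rect(p):
    (c,wh,a)=cv2.minAreaRect((p[:,:2]*1000).astype(np.float32)); 
    if wh[0]<wh[1]: wh=wh[::-1]; a+=90
    return np.round(c,1),np.round(wh,1),round((a+90)%180-90,1)
def near(P,x,y,r,z0,z1):
    m=(np.hypot(P[...,0]-x,P[...,1]-y)<r)&(P[...,2]>z0)&(P[...,2]<z1)
    n=cv2.connectedComponentsWithStats(m.astype(np.uint8))
    if n[0]<2: return m
    return n[1]==1+np.argmax(n[2][1:,4])
def show(name,P,img):
    hsv=cv2.cvtColor(img,cv2.COLOR_BGR2HSV)
    def rep(t,m):
        if m.sum()>8: print(name,t,m.sum(),*rect(P[m]),"z",np.round(np.percentile(P[m][:,2],[5,50,95])*1000,1))
    rep("handle",near(P,.5,.39,.12,.08,.1))
    rep("scr_all",near(P,.5,.39,.12,.025,.1))
    m=near(P,.5,.39,.14,-.01,.013)
    sat=(hsv[...,1]>80)
    q=(sat&(np.hypot(P[...,0]-.5,P[...,1]-.39)<.14)&(P[...,2]<.013)); rep("pad",q)
    b=sat&(np.hypot(P[...,0]-.58,P[...,1]-.02)<.18)&(P[...,2]>.03)&(P[...,2]<.048)
    b=cv2.morphologyEx(b.astype(np.uint8),cv2.MORPH_OPEN,np.ones((5,5)))>0; rep("board",b)
    m=(np.hypot(P[...,0]-.58,P[...,1]-.01)<.12)&(hsv[...,2]<110)&(P[...,2]>.03)&(P[...,2]<.07)
    n,l,st,ce=cv2.connectedComponentsWithStats(m.astype(np.uint8))
    for i in range(1,n):
        if st[i,4]>20: rep("crust",l==i)
    rep("tallcap",near(P,.62,-.32,.06,.148,.165)); rep("squatcap",near(P,.45,-.34,.06,.104,.118))
    rep("tallbody",near(P,.62,-.32,.06,.03,.1))
    for t,x,y in(("white",.8,0),("black",.8,.09)): rep(t,near(P,x,y,.06,.06,.1))
    rep("mill",near(P,.775,-.15,.06,.03,.15)); rep("mug",near(P,.715,.33,.09,.03,.1))
if __name__=="__main__":
    for n in("top","scene"):
        d=np.load(n+"0.npz"); show(n,d["P"],d["img"])
E
python3 fit.py
```

```text
top handle 462 [501.4 406.1] [119.7  31.9] 8.7 z [86.8 92.7 97.4]
top scr_all 739 [501.4 406. ] [159.9  32.4] 8.0 z [38.4 90.2 96.8]
top pad 1181 [494.9 399. ] [208.7  91.5] 10.9 z [ 3.4  7.9 11.9]
top board 5022 [574.6 -19.1] [239.5 201. ] -9.3 z [36.  40.7 45.4]
top crust 57 [625.   25.5] [27.5 18.9] -40.3 z [41.  54.7 59.6]
top crust 60 [603.8 -44.9] [23.6 21.5] 62.4 z [41.  51.2 56. ]
top crust 57 [545.4 -51.8] [24.6 19.8] -53.9 z [41.7 52.6 56.8]
top crust 68 [537.8  18.5] [29.2 20.5] -58.1 z [43.4 53.5 58.2]
top tallcap 126 [ 621.7 -308.5] [41.7 31.2] 55.7 z [150.1 155.1 159.8]
top squatcap 121 [ 441.5 -331.5] [44.2 27.9] 88.4 z [106.4 111.1 115.3]
top tallbody 151 [ 614.2 -299.9] [51.  24.9] 14.2 z [34.1 65.4 97.4]
top white 650 [799.5  19.2] [79.2 78.4] -89.9 z [71.7 85.4 90.2]
top black 564 [798.5 114.6] [80.7 66.9] -1.3 z [78.6 85.6 90.5]
top mill 302 [ 776.5 -140. ] [44.4 42.1] 12.0 z [ 34.2  96.5 122. ]
top mug 388 [697.5 323.3] [104.5  79.2] -10.5 z [33.7 74.6 92.8]
scene handle 409 [498.3 404.5] [119.5  38.2] 6.8 z [81.9 92.1 95.7]
scene scr_all 1211 [498.3 404.2] [158.
[... 289 characters left out ...]
3.2 56.6]
scene crust 70 [544.2 -53.9] [23.1 15.9] -57.5 z [45.6 51.9 54.9]
scene crust 73 [602.7 -48.1] [19.9 18.9] -33.5 z [43.8 51.3 54.4]
scene crust 24 [693.3 -12.9] [54.7  2.7] 79.8 z [31.1 32.7 37.1]
scene tallcap 318 [ 614.2 -310.8] [41.7 30.4] -84.6 z [149.5 154.9 157.4]
scene squatcap 260 [ 442.5 -335.3] [39.9 30.9] 44.5 z [105.6 110.9 113.4]
scene tallbody 515 [ 624.7 -324.7] [51.1 24.1] 48.3 z [34.3 66.3 96.3]
scene white 1201 [796.4  16.1] [81.  79.7] -69.5 z [65.4 84.5 87.2]
scene black 1186 [794.5  90.8] [119.2  79.1] 84.2 z [65.9 84.5 87.1]
scene mill 841 [ 775.1 -146.8] [46.4 41.7] 33.2 z [ 35.3  90.4 120.2]
scene mug 1052 [703.4 329.9] [107.2  79.4] -70.1 z [34.2 65.6 90.3]
```

Run:
```python
from h import *; import workcell
from fit import near
print([n for n in dir(workcell) if not n.startswith("__")], workcell.__dict__.get("grip_point_offset"))
for n in("top","scene"):
    d=np.load(n+"0.npz");P=d["P"]; m=near(P,.62,-.31,.06,.148,.165)
    p=P[m][:,:2]*1000
    # disc centre: densest 16 mm circle
    g=[(((np.hypot(*(p-[x,y]).T)<16).sum()),x,y) for x in range(595,640,1) for y in range(-335,-285,1)]
    b=max(g)[0]; print(n,len(p),b,np.mean([t[1:] for t in g if t[0]>=b-1],0), p.mean(0))
```

```text
['MotionError', 'get_state', 'grip_point_offset', 'recognise', 'sign_off', 'snapshot'] 0.0187
top 126 110 [ 618. -314.] [ 618.21475984 -310.95580953]
scene 318 278 [ 614. -315.] [ 616.18397236 -313.84065549]
```

Call:
apply_moves(
  motion=[
    [[0.9,-0.5,0],[0,0,1]],
    [[1,-0.55,0],[0,0,1]],
    [[1,-0.55,0],[0,0,1]],
    [[1,-0.55,0],[0,0,1]],
    [[1,-0.55,0],[0,0,1]],
  ],
  fingers=1,
  newtons=60,
)

```text
time: 1.82
tcp_pos: [0.4285, 0.4448, 0.2314]
tcp_rot: [0.0, -0.022, 1.0, 0.0]
contact_force: [0.2, 1.2, 1.4]
gripper_width: 0.0852
finger_force: 0.0
```

Call:
apply_moves(
  motion=[
    [[0.9,-0.5,0],[0,0,0.6]],
    [[0.9,-0.5,0],[0,0,0.6]],
    [[0,0,-0.8],[0,0,0]],
    [[0,0,-0.8],[0,0,0]],
    [[0,0,-0.7],[0,0,0]],
  ],
)

```text
time: 2.45
tcp_pos: [0.4992, 0.4054, 0.138]
tcp_rot: [-0.0, -0.072, 0.997, -0.0]
contact_force: [-0.7, 0.2, -0.6]
gripper_width: 0.0854
finger_force: 0.0
```

Run:
```python
from h import *
s=snapshot("scene"); cv2.imwrite("pics/g1.png",cv2.resize(s["image"][100:260,280:480],None,fx=3,fy=3))
```

```text
(no output)
```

View pics/g1.png

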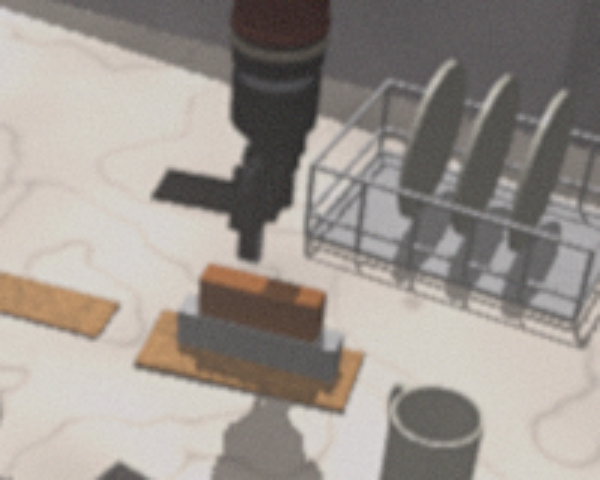

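The open gripper at crop (248,250) sits above the middle of the handle at (262,285), with its fingers across the handle's thickness. Nothing is in the way, so I'll descend and grip.

Call:
apply_moves(
  motion=[
    [[0,0,-0.8],[0,0,0]],
    [[0,0,-0.8],[0,0,0]],
    [[0,0,-0.6],[0,0,0]],
    [[0,0,0],[0,0,0]],
  ],
)

```text
time: 3.0
tcp_pos: [0.4981, 0.405, 0.0498]
tcp_rot: [-0.002, -0.073, 0.997, -0.001]
contact_force: [-0.5, -0.2, 0.5]
gripper_width: 0.0855
finger_force: 0.0
```

Call:
apply_moves(
  motion=[
    [[0,0,0],[0,0,0]],
    [[0,0,0],[0,0,0]],
    [[0,0,0],[0,0,0]],
    [[0,0,0],[0,0,0]],
    [[0,0,0],[0,0,0]],
  ],
  fingers=0,
  newtons=60,
)

```text
time: 3.62
tcp_pos: [0.5, 0.406, 0.0525]
tcp_rot: [0.001, -0.073, 0.997, 0.0]
contact_force: [-0.4, 0.3, 5.1]
gripper_width: 0.0298
finger_force: 60.0
```

Call:
apply_moves(
  motion=[
    [[0,0,0.5],[0,0,0]],
    [[0,0,0.8],[0,0,0]],
    [[0,0,0.8],[0,0,0]],
    [[0,0,0.5],[0,0,0]],
    [[0,0,0],[0,0,0]],
  ],
)

```text
time: 4.25
tcp_pos: [0.5002, 0.4061, 0.1572]
tcp_rot: [0.001, -0.073, 0.997, 0.001]
contact_force: [0.0, 0.9, -3.2]
gripper_width: 0.0295
finger_force: 59.2
```

Call:
apply_moves(
  motion=[
    [[0.1,-0.8,0],[0,0,-0.5]],
    [[0.1,-1,0],[0,0,-0.6]],
    [[0.1,-1,0],[0,0,-0.6]],
    [[0.1,-1,0],[0,0,-0.6]],
    [[0.1,-1,0],[0,0,-0.6]],
  ],
)

```text
time: 4.88
tcp_pos: [0.5185, 0.2122, 0.1536]
tcp_rot: [-0.001, 0.055, 0.999, -0.0]
contact_force: [0.8, 0.1, -1.9]
gripper_width: 0.0294
finger_force: 59.6
```

Call:
apply_moves(
  motion=[
    [[0.1,-1,0],[0,0,-0.3]],
    [[0.1,-1,0],[0,0,-0.3]],
    [[0.1,-1,0],[0,0,0]],
    [[0.1,-1,0],[0,0,0]],
    [[0.1,-1,0],[0,0,0]],
  ],
)

```text
time: 5.5
tcp_pos: [0.5385, 0.0125, 0.1537]
tcp_rot: [-0.001, 0.08, 0.997, 0.0]
contact_force: [1.0, -0.4, -1.2]
gripper_width: 0.0293
finger_force: 59.6
```

Call:
apply_moves(
  motion=[
    [[0.2,-1,0],[0,0,0]],
    [[0.2,-1,0],[0,0,0]],
    [[0.1,-0.7,0],[0,0,0]],
    [[0,0,0],[0,0,0]],
  ],
)

```text
time: 6.0
tcp_pos: [0.5586, -0.0959, 0.1535]
tcp_rot: [-0.001, 0.081, 0.997, 0.0]
contact_force: [0.5, -0.2, -2.7]
gripper_width: 0.0292
finger_force: 60.0
```

Run:
```python
from h import *
from fit import rect,near
st=get_state(); print(st["tcp_pos"],st["tcp_rot"],st["finger_force"])
s=snapshot("scene"); cv2.imwrite("pics/g2.png",cv2.resize(s["image"][150:420,200:440],None,fx=2.2,fy=2.2))
P=cloud(s); 
for z0,z1 in((.1,.135),(.125,.172)):
    m=near(P,.56,-.09,.13,z0,z1); print(rect(P[m]),np.percentile(P[m][:,2],[2,98]))
```

```text
[ 0.55863458 -0.09590596  0.15351684] [-1.16606630e-03  8.13544831e-02  9.96684509e-01  2.78076636e-04] 59.959664940834045
(array([ 556.5, -110.6]), array([161.5,  27.6]), -0.6) [0.10970913 0.13461877]
(array([ 556.2, -109.1]), array([162.1,  33.2]), -0.2) [0.12588933 0.17014949]
```

View pics/g2.png

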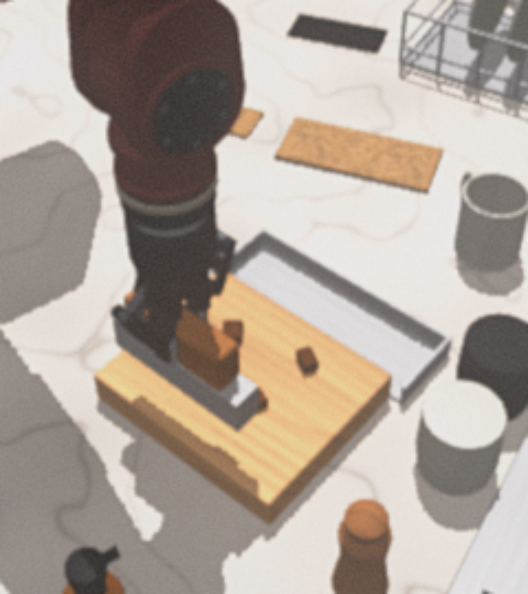

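The scraper is held over the near edge of the board (crop (115,320) to (245,425)), and the crusts lie beyond it. The rectangle fit's yaw disagrees with the tool's, so I'll check the face line directly.

Run:
```python
from h import *
for n in("scene","top"):
    s=snapshot(n); P=cloud(s).reshape(-1,3)
    for z0,z1 in((.112,.145),(.150,.190),(.04,.10)):
        p=P[(P[:,2]>z0)&(P[:,2]<z1)&(np.hypot(P[:,0]-.56,P[:,1]+.1)<(.10))]
        X=[];Y=[]
        for x in np.arange(.48,.64,.008):
            q=p[abs(p[:,0]-x)<.004]
            if len(q)>3: X.append(x);Y.append(np.percentile(q[:,1],5))
        if len(X)>5:
            k=np.polyfit(X,Y,1); print(n,z0,len(p),"yaw",np.degrees(np.arctan(k[0])).round(1),np.round(Y,3),p[:,0].min().round(3),p[:,0].max().round(3))
```

```text
scene 0.112 597 yaw -7.6 [-0.098 -0.101 -0.101 -0.103 -0.104 -0.105 -0.107 -0.108 -0.109 -0.11
 -0.112 -0.114 -0.115 -0.116 -0.118 -0.119 -0.12  -0.122 -0.123 -0.123
 -0.104] 0.474 0.638
scene 0.15 486 yaw 3.9 [-0.123 -0.124 -0.125 -0.118 -0.115 -0.116 -0.118 -0.119 -0.12  -0.119
 -0.12  -0.113] 0.477 0.638
scene 0.04 1311 yaw -8.3 [-0.102 -0.105 -0.105 -0.108 -0.108 -0.108 -0.11  -0.114 -0.114 -0.115
 -0.115 -0.114 -0.119 -0.12  -0.12  -0.122 -0.118 -0.123 -0.127 -0.124
 -0.128] 0.461 0.66
top 0.112 102 yaw -6.4 [-0.085 -0.084 -0.068 -0.07  -0.072 -0.073 -0.074 -0.075 -0.077 -0.078
 -0.085 -0.085 -0.087 -0.088 -0.091 -0.092 -0.093] 0.481 0.641
top 0.15 166 yaw -8.4 [-0.087 -0.093 -0.096 -0.082 -0.072 -0.073 -0.079 -0.075 -0.077 -0.078
 -0.085 -0.086 -0.088 -0.09  -0.118 -0.118 -0.105] 0.481 0.639
top 0.04 975 yaw -6.0 [-0.098 -0.074 -0.075 -0.077 -0.078 -0.075 -0.078 -0.081 -0.082 -0.079
 -0.08  -0.074 -0.059 -0.06  -0.087 -0.086 -0.093 -0.097 -0.099 -0.1
 -0.1  ] 0.462 0.658
```

Call:
apply_moves(
  motion=[
    [[0,0,-0.7],[0,0,0]],
    [[0,0,-0.6],[0,0,0]],
    [[0,0,-0.35],[0,0,0]],
    [[0,0,0],[0,0,0]],
  ],
)

```text
time: 6.65
tcp_pos: [0.5586, -0.0935, 0.0884]
tcp_rot: [-0.001, 0.08, 0.997, 0.0]
contact_force: [-0.4, -0.9, -1.4]
gripper_width: 0.0292
finger_force: 59.9
```

Call:
apply_moves(
  motion=[
    [[0.03,0.2,0],[0,0,0]],
    [[0.08,0.45,0],[0,0,0]],
    [[0.08,0.45,0],[0,0,0]],
    [[0.08,0.45,0],[0,0,0]],
    [[0.08,0.45,0],[0,0,0]],
  ],
)

```text
time: 7.28
tcp_pos: [0.5736, -0.0128, 0.0894]
tcp_rot: [0.0, 0.08, 0.997, 0.0]
contact_force: [0.7, 0.3, -2.0]
gripper_width: 0.0293
finger_force: 59.9
```

Call:
apply_moves(
  motion=[
    [[0.08,0.45,0],[0,0,0]],
    [[0.08,0.45,0],[0,0,0]],
    [[0.08,0.45,0],[0,0,0]],
    [[0.07,0.4,0],[0,0,0]],
    [[0.05,0.3,0],[0,0,0]],
  ],
)

```text
time: 7.9
tcp_pos: [0.5878, 0.0688, 0.0893]
tcp_rot: [-0.0, 0.08, 0.997, 0.0]
contact_force: [0.0, -0.1, -3.0]
gripper_width: 0.0297
finger_force: 59.9
```

Run:
```python
from h import *
s=snapshot("scene"); cv2.imwrite("pics/g3.png",cv2.resize(s["image"][200:420,220:440],None,fx=2.5,fy=2.5))
```

```text
(no output)
```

View pics/g3.png

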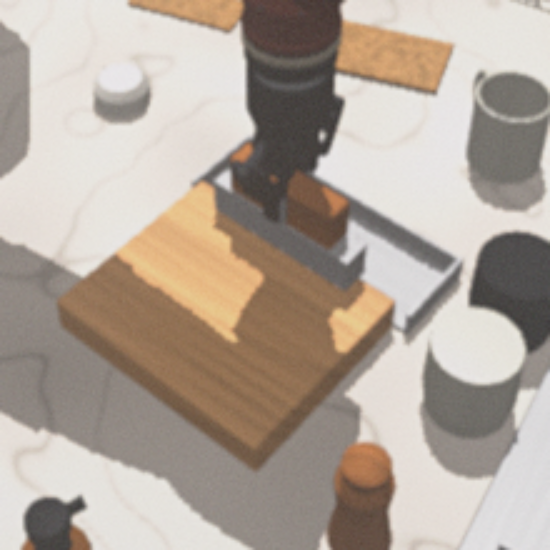

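The board behind the scraper is clear, and its steel face is at the tray edge (crop (215,200) to (350,285)). I'll push a little further, then lift and check the tray.

Call:
apply_moves(
  motion=[
    [[0.05,0.3,0],[0,0,0]],
    [[0.03,0.2,0],[0,0,0]],
    [[0,0,0],[0,0,0]],
    [[0,0,0.6],[0,0,0]],
    [[0,0,1],[0,0,0]],
  ],
)

```text
time: 8.57
tcp_pos: [0.5898, 0.0873, 0.1525]
tcp_rot: [-0.002, 0.08, 0.997, -0.0]
contact_force: [0.1, 0.2, -2.0]
gripper_width: 0.0294
finger_force: 59.8
```

Call:
apply_moves(
  motion=[
    [[-0.1,1,0.2],[0,0,0]],
    [[-0.3,1,0],[0,0,0.6]],
    [[-0.3,1,0],[0,0,0.8]],
    [[-0.3,1,0],[0,0,0.8]],
    [[-0.3,0.8,0],[0,0,0.6]],
  ],
)

```text
time: 9.2
tcp_pos: [0.5385, 0.2808, 0.1613]
tcp_rot: [0.0, -0.043, 0.999, 0.0]
contact_force: [0.6, -0.6, -2.3]
gripper_width: 0.0294
finger_force: 59.9
```

Run:
```python
from h import *
from fit import rect
u=np.array([.9866,-.163]);v=np.array([.163,.9866])
for n in("scene","top"):
    s=snapshot(n); P=cloud(s); I=s["image"]
    B=(P[...,:2]-[.576,0]); a=B@u; b=B@v
    hs=cv2.cvtColor(I,cv2.COLOR_BGR2HSV)
    m=(abs(a)<.128)&(b>.083)&(b<.165)&(P[...,2]<.05)&(hs[...,1]>60)&(hs[...,2]<130)
    k,l,st,ce=cv2.connectedComponentsWithStats(m.astype(np.uint8))
    for i in range(1,k):
        if st[i,4]>6: q=l==i; print(n,st[i,4],"board u,v",a[q].mean().round(3),b[q].mean().round(3),rect(P[q])[1],np.percentile(P[q][:,2],[5,95]).round(3))
    if n=="scene": cv2.imwrite("pics/g4.png",cv2.resize(I[180:360,240:440],None,fx=3,fy=3))
```

```text
scene 16 board u,v -0.056 0.091 [19.7  6.4] [0.023 0.029]
scene 44 board u,v -0.03 0.103 [20.7 18.6] [0.013 0.019]
scene 85 board u,v 0.04 0.1 [47.7 21.7] [0.014 0.032]
top 24 board u,v 0.055 0.096 [13.4 11.9] [0.023 0.033]
top 46 board u,v 0.03 0.108 [18.8 18.4] [0.012 0.021]
top 43 board u,v -0.03 0.107 [18.2 18.2] [0.013 0.021]
top 33 board u,v -0.054 0.092 [21. 12.] [0.024 0.031]
```

View pics/g4.png

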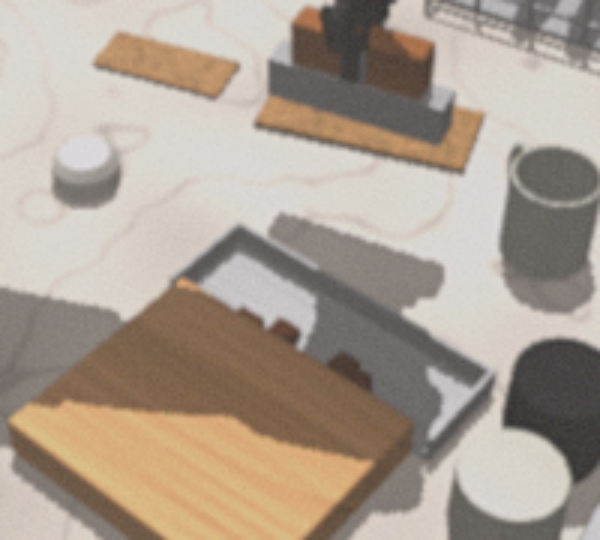

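All four crusts are in the tray: two at crop (250,318) and (285,330), and the pair at (350,370). Both views put them at board v of 91–108 mm. The large pad is at crop (370,130); next I'll carry the scraper there.

Call:
apply_moves(
  motion=[
    [[-0.3,0.8,0],[0,0,0.4]],
    [[-0.3,0.8,0],[0,0,0.4]],
    [[-0.3,0.8,0],[0,0,0.3]],
    [[-0.2,0.5,0],[0,0,0]],
    [[0,0,0],[0,0,0]],
  ],
)

```text
time: 9.93
tcp_pos: [0.4947, 0.3961, 0.1612]
tcp_rot: [-0.0, -0.09, 0.996, -0.0]
contact_force: [0.1, 0.4, -1.9]
gripper_width: 0.0296
finger_force: 60.0
```

Call:
apply_moves(
  motion=[
    [[0,0,-0.8],[0,0,0]],
    [[0,0,-0.8],[0,0,0]],
    [[0,0,-0.6],[0,0,0]],
    [[0,0,-0.3],[0,0,0]],
    [[0,0,0],[0,0,0]],
  ],
)

```text
time: 10.55
tcp_pos: [0.4949, 0.3948, 0.0609]
tcp_rot: [-0.001, -0.089, 0.996, -0.0]
contact_force: [0.4, -0.5, -1.8]
gripper_width: 0.0292
finger_force: 60.1
```

Run:
```python
from h import *
from fit import rect
print(get_state()["tcp_pos"])
for n in("scene","top"):
    s=snapshot(n); P=cloud(s); hs=cv2.cvtColor(s["image"],cv2.COLOR_BGR2HSV)
    q=(hs[...,1]>80)&(np.hypot(P[...,0]-.5,P[...,1]-.39)<.14)&(P[...,2]<.013)
    print("pad",rect(P[q]))
    q=(np.hypot(P[...,0]-.5,P[...,1]-.39)<.11)&(P[...,2]>.028)&(P[...,2]<.052); print("steel",rect(P[q]))
```

```text
[0.49491178 0.3948169  0.06085836]
pad (array([493.8, 396.2]), array([207. ,  92.3]), 13.2)
steel (array([496.8, 379.5]), array([161.1,  28.2]), 18.1)
pad (array([497.6, 388.7]), array([209.8,  76.7]), 13.8)
steel (array([497.8, 383.6]), array([157.9,  13.5]), 7.6)
```

Call:
apply_moves(
  motion=[
    [[0,0,-0.1],[0,0,0]],
    [[0,0,-0.08],[0,0,0]],
    [[0,0,0],[0,0,0]],
  ],
)

```text
time: 11.02
tcp_pos: [0.4948, 0.3956, 0.0539]
tcp_rot: [-0.0, -0.09, 0.996, -0.0]
contact_force: [-0.6, -0.3, -2.7]
gripper_width: 0.0295
finger_force: 60.1
```

Call:
apply_moves(
  motion=[
    [[0,0,-0.04],[0,0,0]],
    [[0,0,-0.02],[0,0,0]],
    [[0,0,0],[0,0,0]],
  ],
)

```text
time: 11.4
tcp_pos: [0.495, 0.3958, 0.0525]
tcp_rot: [0.0, -0.09, 0.996, 0.0]
contact_force: [-2.4, -1.2, 5.5]
gripper_width: 0.0292
finger_force: 60.7
```

In contact with the pad (the force reading went from −2.7 to +5.5 N). Releasing.

Call:
apply_moves(
  motion=[
    [[0,0,0],[0,0,0]],
    [[0,0,0],[0,0,0]],
    [[0,0,0],[0,0,0]],
    [[0,0,0],[0,0,0]],
    [[0,0,0],[0,0,0]],
  ],
  fingers=1,
)

```text
time: 12.02
tcp_pos: [0.4949, 0.3956, 0.0517]
tcp_rot: [0.0, -0.09, 0.996, 0.0]
contact_force: [-0.3, 0.2, 0.5]
gripper_width: 0.0852
finger_force: 0.0
```

Call:
apply_moves(
  motion=[
    [[0,0,0.4],[0,0,0]],
    [[0,0,0.8],[0,0,0]],
    [[0,0,1],[0,0,0]],
    [[0,0,1],[0,0,0]],
    [[0,0,1],[0,0,0]],
  ],
)

```text
time: 12.65
tcp_pos: [0.495, 0.3956, 0.2225]
tcp_rot: [0.001, -0.09, 0.996, 0.0]
contact_force: [1.1, 0.5, -0.2]
gripper_width: 0.0855
finger_force: 0.0
```

Run:
```python
from h import *
from fit import show
print(get_state()["tcp_pos"],get_state()["q"])
for n in("scene","top"):
    s=snapshot(n); show(n,cloud(s),s["image"])
    if n=="scene": cv2.imwrite("pics/g5.png",cv2.resize(s["image"][120:420,200:480],None,fx=2,fy=2))
```

```text
[0.49495414 0.39563489 0.22252741] [4.68315400e-01 2.04762532e-01 1.91452816e-01 1.55602484e+00
 7.46176492e-05 2.88171635e-01]
scene handle 413 [493.2 394.6] [119.   38.9] 11.1 z [81.5 92.  95.6]
scene scr_all 1220 [492.2 393.6] [161.5  40.6] 10.9 z [28.8 63.2 94.6]
scene pad 571 [493.6 394.8] [208.5  90.8] 13.0 z [ 4.9  8.3 11.4]
scene board 7543 [570.9 -19.8] [242.5 202.3] -9.4 z [37.  40.3 43.1]
scene crust 23 [693.  -12.6] [56.2  2.2] 79.5 z [30.1 32.5 35.3]
scene tallcap 317 [ 614.4 -310.5] [40.2 30.5] -87.4 z [149.5 155.  157.4]
scene squatcap 265 [ 441.7 -335.9] [38.1 32. ] 36.3 z [105.7 111.3 113.8]
scene tallbody 516 [ 624.8 -325. ] [51.2 23.3] 47.5 z [33.4 66.2 96.3]
scene white 1205 [797.3  15.9] [80.  79.6] -80.8 z [65.3 84.5 87.5]
scene black 1198 [796.1  90.5] [119.   80.1] 87.9 z [64.9 84.5 87.4]
scene mill 833 [ 775.1 -145.9] [46.2 41.9] 53.2 z [ 35.4  90.3 120. ]
scene mug 1052 [703.8 328.6] [104.7  79.1] -69.8 z [34.1 65.6 90. ]
top handle 213 [466.6 389.6] [58.7 31. ] 10.2 z [87.1 92.9 97.3]
top scr_all 356 [457.3 387.9] [79.5 31. ] 10.2 z [35.9 89.5 96.6]
top pad 1006 [495.  398.3] [208.1  90.3] 10.6 z [ 3.4  8.1 12.1]
top board 5258 [574.5 -18.8] [239.2 200.6] -9.4 z [35.8 40.7 45.3]
top crust 632 [524.2  70.7] [167.6  66.3] 25.0 z [35.7 40.8 45.8]
top tallcap 131 [ 617.3 -308.5] [39.5 30.9] -83.2 z [150.3 155.4 159.1]
top squatcap 121 [ 441.4 -332.7] [42.5 28. ] 88.4 z [105.4 110.8 114.5]
top tallbody 146 [ 612.5 -298.9] [50.9 25.2] 19.8 z [32.7 67.1 98.1]
top white 648 [799.   19.2] [78.8 78.5] -0.8 z [71.8 85.4 89.9]
top black 563 [798.6 114.3] [79.9 67.5] -1.5 z [77.  85.6 89.7]
top mill 302 [ 775.3 -140.2] [44.2 41.7] 8.4 z [ 36.1  95.6 121.4]
top mug 387 [697.6 323.2] [105.9  79.1] -10.6 z [34.9 74.  93.4]
```

View pics/g5.png

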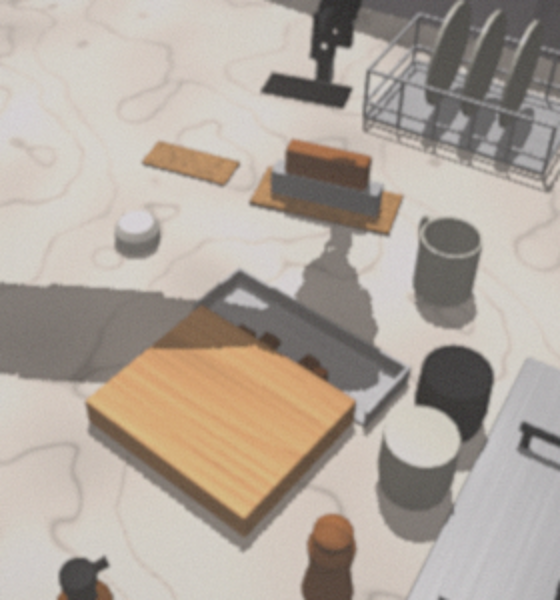

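The scraper stands upright and centred on its pad (crop (325,180)), the crusts are still in the tray, and the bystanders haven't moved. Next is the tall bottle, with the fingers shut.

Call:
apply_moves(
  motion=[
    [[0.15,-0.8,0],[0,0,0]],
    [[0.17,-1,0],[0,0,0]],
    [[0.17,-1,0],[0,0,0]],
    [[0.17,-1,0],[0,0,0]],
    [[0.17,-1,0],[0,0,0]],
  ],
  fingers=0,
  newtons=40,
)

```text
time: 13.38
tcp_pos: [0.5281, 0.2024, 0.2202]
tcp_rot: [0.0, -0.09, 0.996, 0.0]
contact_force: [1.4, -0.0, -0.3]
gripper_width: 0.0001
finger_force: 0.0
```

Call:
apply_moves(
  motion=[
    [[0.17,-1,0],[0,0,0]],
    [[0.17,-1,0],[0,0,0]],
    [[0.17,-1,0],[0,0,0]],
    [[0.17,-1,0],[0,0,0]],
    [[0.17,-1,0],[0,0,0]],
  ],
)

```text
time: 14.0
tcp_pos: [0.5622, 0.0023, 0.2202]
tcp_rot: [0.0, -0.09, 0.996, -0.0]
contact_force: [-0.2, 0.3, -1.0]
gripper_width: 0.0
finger_force: 0.0
```

Call:
apply_moves(
  motion=[
    [[0.17,-1,0],[0,0,0]],
    [[0.17,-1,0],[0,0,0]],
    [[0.17,-1,0],[0,0,0]],
    [[0.17,-1,0],[0,0,0]],
    [[0.17,-1,0],[0,0,0]],
  ],
)

```text
time: 14.62
tcp_pos: [0.5962, -0.1977, 0.2202]
tcp_rot: [0.0, -0.09, 0.996, -0.0]
contact_force: [0.5, 0.3, -0.2]
gripper_width: 0.0002
finger_force: 0.0
```

Call:
apply_moves(
  motion=[
    [[0.17,-1,0],[0,0,0]],
    [[0.17,-1,0],[0,0,0]],
    [[0.17,-0.8,0],[0,0,0]],
    [[0,0,0],[0,0,0]],
  ],
)

```text
time: 15.12
tcp_pos: [0.6161, -0.3104, 0.2192]
tcp_rot: [-0.0, -0.089, 0.996, 0.0]
contact_force: [-0.0, 0.6, -0.7]
gripper_width: -0.0
finger_force: 0.0
```

Call:
apply_moves(
  motion=[
    [[0,-0.1,-0.5],[0,0,0]],
    [[0,0,-0.5],[0,0,0]],
    [[0,0,-0.4],[0,0,0]],
    [[0,0,0],[0,0,0]],
  ],
)

```text
time: 15.62
tcp_pos: [0.6157, -0.311, 0.1617]
tcp_rot: [-0.001, -0.09, 0.996, 0.001]
contact_force: [-0.0, -0.9, -0.1]
gripper_width: 0.0001
finger_force: 0.0
```

Call:
apply_moves(
  motion=[
    [[0,0,-0.15],[0,0,0]],
    [[0,0,-0.15],[0,0,0]],
    [[0,0,-0.1],[0,0,0]],
    [[0,0,0],[0,0,0]],
  ],
)

```text
time: 16.12
tcp_pos: [0.617, -0.3125, 0.1483]
tcp_rot: [0.001, -0.09, 0.996, -0.0]
contact_force: [1.1, 0.4, 4.4]
gripper_width: -0.0003
finger_force: 2.5
```

Call:
apply_moves(
  motion=[
    [[0,0,-0.08],[0,0,0]],
    [[0,0,-0.05],[0,0,0]],
    [[0,0,-0.03],[0,0,0]],
    [[0,0,0],[0,0,0]],
  ],
)

```text
time: 16.62
tcp_pos: [0.6171, -0.3126, 0.1431]
tcp_rot: [0.001, -0.09, 0.996, -0.001]
contact_force: [-1.0, 2.6, 10.2]
gripper_width: 0.0
finger_force: 4.9
```

Call:
apply_moves(
  motion=[
    [[0,0,-0.03],[0,0,0]],
    [[0,0,-0.03],[0,0,0]],
    [[0,0,0],[0,0,0]],
  ],
)

```text
time: 17.0
tcp_pos: [0.6172, -0.3127, 0.1429]
tcp_rot: [0.001, -0.09, 0.996, -0.001]
contact_force: [-4.8, 5.3, 21.4]
gripper_width: 0.0002
finger_force: 11.0
```

At the hard stop: z stays at 142.9 mm while the force rises to 21 N. I'll retreat.

Call:
apply_moves(
  motion=[
    [[0,0,0.4],[0,0,0]],
    [[0,0,0.8],[0,0,0]],
    [[0,0,0.8],[0,0,0]],
    [[0,0,0.5],[0,0,0]],
    [[0,0,0],[0,0,0]],
  ],
)

```text
time: 17.62
tcp_pos: [0.617, -0.3129, 0.2405]
tcp_rot: [0.001, -0.09, 0.996, -0.001]
contact_force: [0.3, -0.4, -0.0]
gripper_width: -0.0002
finger_force: 0.0
```

Call:
apply_moves(
  motion=[
    [[-0.2,0.8,0],[0,0,0]],
    [[-0.2,0.8,0],[0,0,0]],
    [[-0.2,0.5,0],[0,0,0]],
    [[0,0,0],[0,0,0]],
    [[0,0,0],[0,0,0]],
  ],
)

```text
time: 18.25
tcp_pos: [0.5924, -0.2287, 0.2379]
tcp_rot: [-0.0, -0.09, 0.996, 0.0]
contact_force: [0.4, 0.0, -0.2]
gripper_width: 0.0002
finger_force: 0.0
```

Run:
```python
from h import *
from fit import show
s=snapshot("scene"); show("scene",cloud(s),s["image"])
cv2.imwrite("pics/g6.png",s["image"])
```

```text
scene handle 410 [493.2 392.6] [119.1  34.4] 9.6 z [81.5 92.3 95.4]
scene scr_all 1223 [492.7 392. ] [161.  36.] 10.2 z [29.4 63.7 94.5]
scene pad 555 [493.5 396.4] [206.8  92.4] 12.1 z [ 4.9  8.3 11.3]
scene board 7267 [571.4 -19.9] [243.2 202.8] -10.2 z [37.1 40.4 43.1]
scene tallcap 317 [ 614.5 -310. ] [40.6 31. ] -89.0 z [149.4 154.9 157.6]
scene squatcap 266 [ 442.2 -334.8] [39.3 32.3] 45.1 z [105.2 111.3 114.1]
scene tallbody 524 [ 624.8 -325.1] [51.1 22.8] 47.4 z [33.6 66.6 96.9]
scene white 1208 [796.5  15.8] [80.6 80.1] -49.0 z [64.6 84.4 87.5]
scene black 1207 [794.3  90.6] [119.3  79.7] 84.7 z [65.2 84.6 87.4]
scene mill 837 [ 774.1 -145.6] [44.9 42.9] -13.2 z [ 35.9  90.2 119.7]
scene mug 1055 [703.7 328.9] [105.9  79.3] -69.9 z [34.1 65.3 89.8]
```

View pics/g6.png

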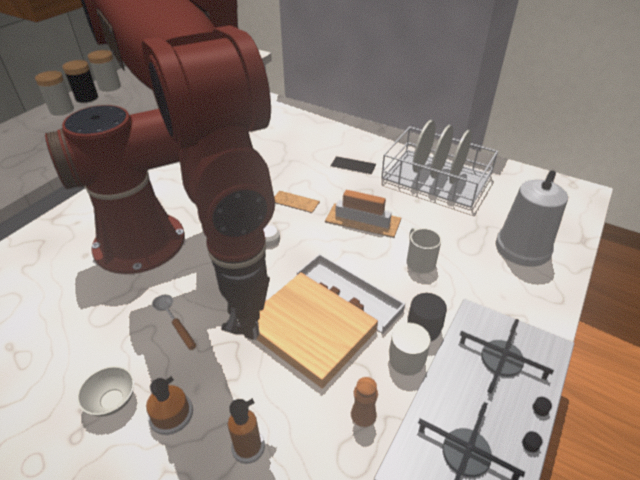

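The final picture shows the scraper upright on its pad (363,208), crusts in the tray (330,290)–(357,305), the tall cap back up at 155 mm (240,407), the bystanders in place and the arm touching nothing.

```bash
python3 -c "
from workcell import *
print(sign_off())"
```

```text
the job is handed in; nothing more can be done
None
```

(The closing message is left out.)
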